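Clamp the sample tubes in the tube shaker

ROBOT

A 6-joint arm with a two-finger parallel gripper is mounted at the origin on a cart in front of the work surface, level with it; the furniture and walls round the work are solid. World frame = base frame: x ahead of the robot, y to its left, z up, the work surface at z = 0. Lengths are in mm, angles in rad, forces in N, time in s.
With the tool pointing down it reaches from about 325 to 875 mm from the base axis. Payload 4.4 kg.
Tool frame: the origin (TCP) lies on the centre line of the jaws, within the pads' length; the fingertips stand ahead of it and the grasp point (between the pads) lies 6 mm ahead of it (ctrl.tcp_to_tips is the z of the fingertips in the tool frame, in mm); z points along the fingers, y is the line along which they close (so a half turn about z gives the same grasp; the last joint's range is limited). The gripper opens to 85 mm and grips with 20 to 120 N. Pads are 22 mm wide; open, the fingers measure 114 mm over their backs; the gripper's body (76 mm by 85 mm) begins 54 mm behind the grasp point. The pads swing forward as they close: fully open they stand 13 mm farther back than shut.
Start: joints at [1.153, 0.207, 1.542, -0, 1.393, -0.15], TCP at [151.606, 554.656, 256.282] pointing down, gripper open.
Joint ranges: [-2.73, 2.73], [-0.86, 2.22], [0.23, 2.46], [-1.11, 4.25], [0.08, 2.63], [-2.82, 2.82]. Speed limits (rad/s): [2.79, 2.79, 3.14, 3.14, 3.14, 3.14].

INTERFACE

Orientations are given as a 3x3 rotation matrix whose columns are the frame's x, y, z axes.
In Python, from plant import ctrl, sensors, optics gives the robot as it stands. Calls block until the motion is done:
- ctrl.move_ptp(position, orientation): joint-space move of the TCP to a pose.
- ctrl.move_l(position, rot=None, vel=150, threshold=None): straight line of the TCP; rot=None keeps the orientation; vel is the mean speed in mm/s. With threshold (N) it stops when the force on the tool has changed by that much, and returns True; else False.
- ctrl.set_joints(angles): joint-space move.
- ctrl.gripper_to(opening, force=None): finger opening in mm; force is the grip in N (None keeps the last); returns when the fingers have stopped.
- ctrl.hold(seconds).
- ctrl.solve_ik(position, orientation): joint angles nearest the present ones, or None.
- sensors.read_state(): the state.
- optics.grab_frame(name): name is "scene" or "side" or "wrist"; returns (picture, depth): 384x512x3 uint8, red, green, blue; 384x512 float32, mm along the optical axis (not along the pixel's ray), 0 where there is no reading.
- optics.camera_params(name): a dict with "mtx" (3x3 intrinsics, pixels), "k1" (the pictures are not rectified: a ray, as slopes to the right and down, at radius r is drawn at 1 + k1 r^2 times it, then the intrinsics apply), "R" (3x3) and "t" (3): a world point X has camera coordinates R X + t; the wrist camera has in their place "T_tool_cam" (4x4, takes a point from camera to tool coordinates, whose origin is the TCP and whose axes are the flange's). Camera axes: x right, y down, z forward; pixel columns grow to the right and rows downward; lengths in mm; the calibration is good to about 2 mm. A picture is of the moment at which its call begins: read the wrist's pose just before it. camera_params takes no time and is no camera call.
A pose or a line that the arm cannot do raises ctrl.MotionError and nothing moves.
- ctrl.finish_job(): hands the job in; it is judged then, once.
The state is a dict: "t": time; "q": joint angles; "qvel": joint speeds; "tau": joint torques, N m; "eef_pos": TCP position; "eef_rot": TCP orientation; "force": force on the tool from outside, world axes, zero at the start; "wrist_torque": the same for the moment, N m; "grip_width": finger opening in mm; "grasp_force": force on a finger pad.
Only numpy, scipy, OpenCV 4.12 (cv2) and the standard library are available. Lean on these libraries where they do the work, as an engineer would, in place of code of your own. Each camera call takes 0.05 s, during which the arm holds its last target. There are 200 camera calls.

TASK

Take the sample tube out of the small square foam rack and stand it in the empty well of the shaker's tray, then slide the tray fully home under the bridge. Crank the pressure bar down until it meets the caps and snug it by feel, so that all three tubes are firmly held but not overtightened, and let go. Leave the other things on the desk where they are.

Things in the scene. Friction and masses are not known exactly. Their poses are not given: they have to be found in the camera images.
- tube_last_center (a point): middle (half-way up) of the tube to load: a screw-cap sample tube, 98 mm tall, upright, body 18 mm in diameter, cap 24 mm in diameter over the top 17 mm (cap 32 to 49 mm above this point). 17 g. It stands alone in the small square white foam rack (105 x 105 x 34 mm, one of its inner holes, 27 mm deep), left of the shaker
- tube_middle_center (a point): middle (half-way up) of a like tube that already stands in the tray's middle well
- tube_right_center (a point): middle (half-way up) of a like tube that already stands in the tray's right-hand well
- shaker: tube shaker, fixed on the desk: low white housing 245 x 210 x 40 mm, two posts and an aluminium bridge across (underside 206 mm, top 230 mm above the desk, 34 mm wide in x). Origin on the desk under the clamp screw's vertical axis; its x axis points to its back, the way the tray slides in, y to its left, z up. The housing reaches from 185 mm before to 60 mm behind the origin
- tray (a joint): slide of the aluminium tube tray, m: 0 fully out towards the front (start), 0.110 fully home against its stop, wells under the pressure bar. Sliding it takes about 5 N plus 12 N per m/s
- well_left (a point): centre of the mouth of the left-hand well of the tray, the empty one; moves with the tray. Round, 19.8 mm in diameter with a 2 mm chamfer, 34 mm deep, so a seated tube's middle is 15 mm above this point. The wells stand in a row along the shaker's y, 45 mm apart; the tray block is 46 mm deep in x, 40 mm high, its top at the mouths
- well_middle (a point): centre of the mouth of the middle well, like the left one
- well_right (a point): centre of the mouth of the right-hand well, like the left one
- tray_grip (a point): centre of the black upright grip on the front of the tray, 86 mm before the row of wells: 13 mm thick in x, 54 mm wide in y, 32 mm high (16 mm above and below this point); from above it can be pinched front to back, or pushed from its front
- handle (a point): centre of the crank's black handle: an upright sleeve 21 mm in diameter and 44 mm high that spins freely on its pin, 40 mm out from the screw axis, on a flat crank arm whose top is 24 mm below this point. Turning clockwise seen from above screws the bar down, 30 mm a turn, and the handle sinks with it. From the start the bar has 12 to 27 mm to go to the caps (under half to about one turn)
- crank_axis (a point): point on the screw's vertical axis at the handle's height. Idle, turning takes about 7 N along the handle's circle (5 to 6 N if one pauses): a stiff friction nut, which holds the setting when let go. Once the bar bears on the caps, this rises by 12 N per 100 N on the bar, within a tenth of a turn: properly snug is 5 to 7 N more than idle (about 50 N on the bar); 12 N more is overtightened
- pressure_bar: the clamp's pressure bar under the bridge, 126 mm along the shaker's y x 38 mm x 13 mm, rubber below; origin at the centre of its rubber face, z up. It hangs on its swivel with some loose play, so its first contact with the caps carries no load, and its height does not tell how tight it is
- swab_pack: flat swab pouch on the desk, 178 x 24 x 4 mm; bystander, origin under its centre
- pen: pen on the desk, 135 mm long; bystander, origin under its centre
- power_bank: dark power bank on the desk, 150 x 66 x 21 mm; bystander, origin under its centre
Things that resemble listed ones, but are neither listed nor needed, are in the scene too. Leave any yellow look-alike of the part that bears tube_right_center alone.

How it is judged (in metres and radians):
On the way, in this order (a step that is already met when the one before it is completed fails the run):
1. the third tube stands in the empty well, let go (horizontal distance between tube_last_center and well_left below 0.006 m and z of tube_last_center in the frame of well_left below 0.02 m and angle between tube_last_center's own z axis and vertical below 0.09 rad and contact force between the fingers and tube_last below 0.1 N), for 0.2 s.
2. the tray is fully home with the tubes standing in it (value of joint tray above 0.1075 m and horizontal distance between tube_last_center and well_left below 0.006 m and z of tube_last_center in the frame of well_left below 0.02 m and angle between tube_last_center's own z axis and vertical below 0.09 rad), for 0.2 s.
3. the pressure bar bears firmly on all three caps (contact force between pressure_bar and tube_last above 5 N and contact force between pressure_bar and tube_middle above 5 N and contact force between pressure_bar and tube_right above 5 N and contact force between pressure_bar and anything else above 25 N), for 0.2 s.
At the end, for the whole second after the job is handed in: Tray within 2.5 mm of fully home, all three tubes upright (5 degrees) and down in their wells, the pressure bar bearing on the caps with 25 to 100 N in all and at least 5 N on each tube (all of step 2 and all of step 3 and horizontal distance between tube_middle_center and well_middle below 0.006 m and z of tube_middle_center in the frame of well_middle below 0.02 m and angle between each of tube_middle_center, tube_right_center's own z axis and vertical below 0.09 rad and horizontal distance between tube_right_center and well_right below 0.006 m and z of tube_right_center in the frame of well_right below 0.02 m and contact force between pressure_bar and anything else below 100 N); the robot touches nothing.
It fails at once if the clamp is overtightened: more than 100 N on the caps (contact force between pressure_bar and anything else above 100 N).
It fails at once if the swab pack, the pen or the power bank is shifted by more than 30 mm (distance of any of swab_pack, pen, power_bank from where it was at the start of the episode above 0.03 m).
It also fails if it takes over 69 s, if anything falls off the work surface, if the arm or the gripper's body presses on something with over 40 N, if the wrist force passes 120 N, or if a joint passes its speed limit or range.

## Working session

There is one attempt and no reset: what is moved stays moved. The work goes in short steps, each a Python script; the robot and the scene stay as the last script left them, time stands still between calls to the robot, and variables do not carry over. Pictures are saved under pics/ and viewed, at most 10 in all, crops included, and the job is handed in when it is done.

```bash
ls; mkdir -p pics; cat > h.py <<'E'
import numpy as np, cv2
from plant import ctrl, sensors, optics
def snap(n):
    s=sensors.read_state(); im,d=optics.grab_frame(n); p=optics.camera_params(n)
    if n=='wrist':
        T=np.array(p['T_tool_cam']); E=np.eye(4); E[:3,:3]=s['eef_rot']; E[:3,3]=s['eef_pos']; W=E@T
    else:
        W=np.eye(4); R=np.array(p['R']); W[:3,:3]=R.T; W[:3,3]=-R.T@np.array(p['t']).ravel()
    return im,d,np.array(p['mtx']),p['k1'],W
def cloud(d,K,k1,W):
    v,u=np.mgrid[:d.shape[0],:d.shape[1]]
    pts=np.stack([u,v],-1).reshape(-1,1,2).astype(np.float64)
    n=cv2.undistortPoints(pts,K,np.array([k1,0,0,0.])).reshape(d.shape+(2,))
    P=np.dstack([n*d[...,None],d])
    X=P@W[:3,:3].T+W[:3,3]; X[d==0]=np.nan
    return X
def save(im,f): cv2.imwrite('pics/'+f,cv2.cvtColor(im,cv2.COLOR_RGB2BGR))
def down(yaw): # tool down, tool y axis at angle yaw in world
    y=np.array([np.cos(yaw),np.sin(yaw),0]); z=np.array([0,0,-1.]); return np.column_stack([np.cross(y,z),y,z])
E
python3 - <<'E'
from h import *
s=sensors.read_state(); print(s['t'],s['eef_rot'],ctrl.tcp_to_tips)
for n in ['scene','side','wrist']:
    im,d,K,k,W=snap(n); save(im,n+'0.png'); np.savez('pics/'+n+'0.npz',im=im,d=d,K=K,k=k,W=W)
    print(n,W.round(2).tolist(),K[0,0])
E
```

```text
pics
0.0 [[-9.64619048e-01  2.63645896e-01 -9.66350361e-04]
 [ 2.63647407e-01  9.64616762e-01 -2.13260405e-03]
 [ 3.69905450e-04 -2.31192626e-03 -9.99997259e-01]] 25.0
scene [[-0.74, -0.51, 0.45, -38.43], [-0.68, 0.54, -0.5, 622.27], [0.01, -0.67, -0.74, 1148.59], [0.0, 0.0, 0.0, 1.0]] 417.3878004352762
side [[-0.96, -0.15, 0.23, 292.83], [-0.28, 0.48, -0.83, 852.64], [0.02, -0.86, -0.5, 690.9], [0.0, 0.0, 0.0, 1.0]] 389.1613381380347
wrist [[0.26, 0.92, 0.29, 75.96], [0.96, -0.25, -0.08, 575.5], [-0.0, 0.31, -0.95, 372.41], [0.0, 0.0, 0.0, 1.0]] 314.0481794486089
```

View pics/scene0.png

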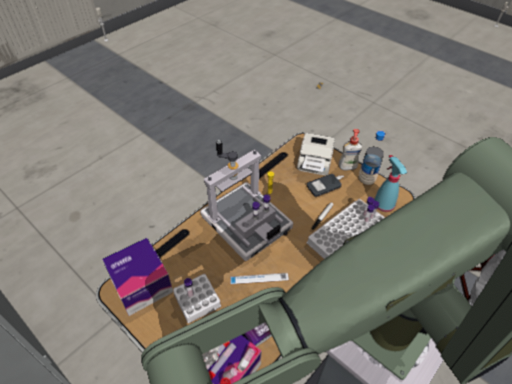

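View pics/side0.png

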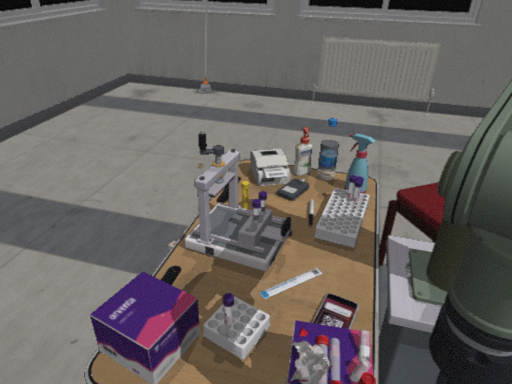

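The side view shows the small square foam rack at about (237,325) with a purple-capped tube at (228,300). The shaker's tray holds tubes at (256,205) and (262,198), and the handle is at (203,142). Candidates for the tube to load:
- **Small rack (228,300):** alone in the small square rack, so it fits the description.
- **Large rack (350,185):** wrong rack.
- **Yellow tube (245,190):** the look-alike to leave alone.

I'll confirm with an enlarged crop and take positions.

```bash
python3 - <<'E'
from h import *
z=np.load('pics/side0.npz'); im=z['im']
a=cv2.resize(im[120:270,180:300],(480,600),interpolation=cv2.INTER_CUBIC); b=cv2.resize(im[270:370,190:285],(304,320),interpolation=cv2.INTER_CUBIC)
o=np.zeros((600,790,3),np.uint8); o[:,:480]=a; o[:320,484:788]=b; save(o,'crop1.png')
for n in ['side','scene']:
    z=np.load(f'pics/{n}0.npz'); im=z['im']; X=cloud(z['d'],z['K'],float(z['k']),z['W'])
    hsv=cv2.cvtColor(im,cv2.COLOR_RGB2HSV)
    m=((hsv[...,0]>118)&(hsv[...,0]<150)&(hsv[...,1]>80)&(X[...,2]>60)&(X[...,2]<150)).astype(np.uint8)
    c,l,st,ce=cv2.connectedComponentsWithStats(m)
    for i in range(1,c):
        if st[i,4]>=12: P=X[l==i]; print(n,st[i],ce[i].round(),np.nanmean(P,0).round(1),np.nanmin(P,0).round(),np.nanmax(P,0).round())
    m=((hsv[...,2]<70)&(X[...,2]>225)&(X[...,2]<340)&(X[...,0]>200)).astype(np.uint8)
    c,l,st,ce=cv2.connectedComponentsWithStats(m)
    for i in range(1,c):
        if st[i,4]>=12: P=X[l==i]; print(n,'dark',st[i],np.nanmean(P,0).round(1),np.nanmin(P,0).round(),np.nanmax(P,0).round())
    # bridge top
    m=(X[...,2]>220)&(X[...,2]<236)&(X[...,0]>200)
    P=X[m]; print(n,'bridge',len(P),np.nanmin(P,0).round(),np.nanmax(P,0).round()); 
    c,ev=cv2.PCACompute(P[:,:2].astype(np.float32),None); print(c,ev)
E
```

```text
side [350 175  14  12 105] [356. 180.] [ 258.3 -278.9  101.2] [ 239. -307.   91.] [ 279. -253.  106.]
side [252 191  15  17 115] [259. 199.] [507.2 -13.9 139.9] [495. -52. 124.] [522.  15. 146.]
side [  91  272   91   68 2887] [138. 304.] [647.3 383.  106. ] [579. 298. 102.] [721. 461. 110.]
side [223 293  11  13 113] [228. 299.] [482.8 316.9 101.6] [473. 302.  92.] [494. 326. 106.]
side [  91  300  107   66 1443] [147. 337.] [603.3 430.1  80.6] [543. 335.  60.] [719. 472. 103.]
side [ 293  321   65   63 1324] [330. 342.] [274.7 359.1  99.9] [226. 319.  96.] [343. 434. 112.]
side [288 346  13  38 217] [293. 366.] [329.2 426.1 100.1] [312. 387.  98.] [338. 459. 131.]
side [328 346   2  14  23] [328. 352.] [274.2 381.6  99.8] [272. 368.  97.] [276. 396. 103.]
side [328 367   4  17  45] [329. 375.] [268.2 426.   99.7] [265. 410.  98.] [271. 440. 101.]
side dark [199 134  25  23 203] [641.1  10.7 286.8] [606. -11. 253.] [661.  22. 319.]
side bridge 708 [  354. -2800.   220.] [3465.   93.  236.]
[[1090.0979 -439.8013]] [[ 0.7565656 -0.6539178]
 [ 0.6539178  0.7565656]]
scene [263 195   7 
[... 558 characters left out ...]

scene [212 336  37  48 496] [232. 356.] [250.6 374.2  99.1] [232. 320.  93.] [282. 451. 105.]
scene [219 348   8   9  14] [222. 351.] [277.1 383.4  99.1] [275. 371.  97.] [279. 397. 103.]
scene [243 355  17  22  61] [252. 366.] [204.9 352.5  75. ] [202. 324.  60.] [207. 388.  94.]
scene [208 362   8   9  20] [212. 366.] [270.4 426.8 100.1] [266. 414.  96.] [273. 439. 103.]
scene dark [216 143   7  15  85] [653.   15.  296.8] [647.   2. 265.] [664.  22. 321.]
scene dark [225 156  13   5  35] [ 6.180e+02 -5.000e-01  2.714e+02] [608. -17. 261.] [634.  10. 278.]
scene bridge 612 [ 356. -478.  220.] [652.  95. 236.]
[[598.3414   -42.081318]] [[ 0.43962276  0.8981824 ]
 [ 0.8981824  -0.43962276]]
```

View pics/crop1.png

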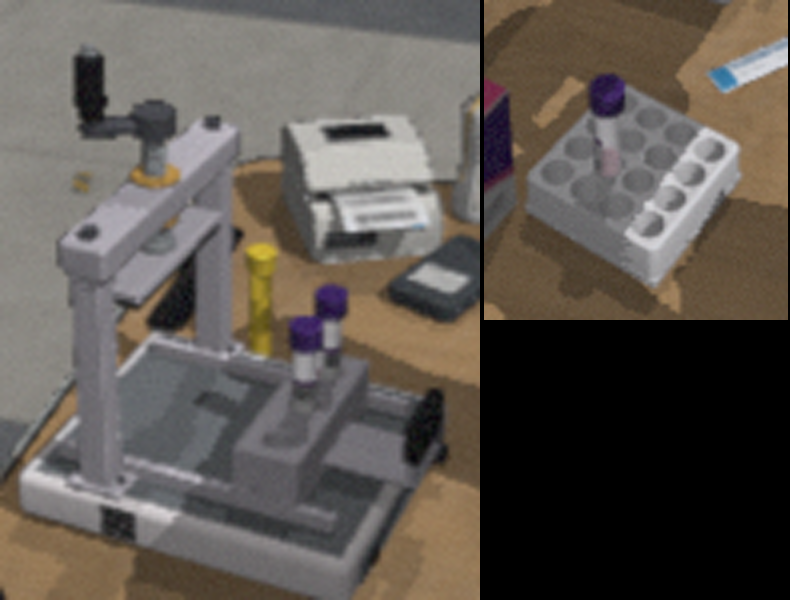

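The crop confirms that the purple-capped tube stands alone in the small square rack. The left well of the tray is empty, with purple tubes in the middle and right wells, and the yellow look-alike stands apart. The crank handle points back from the screw. Next I'll hover over the tray and then the rack tube with the wrist camera.

```bash
python3 - <<'E'
from h import *
yaw=np.deg2rad(-6)
for p in [(484,316,200),(484,316,91),(514,50,240),(514,50,130),(400,0,200),(440,20,90),(655,14,300),(580,0,290)]:
    for y in [yaw,yaw+np.pi,yaw+np.pi/2,yaw-np.pi/2]:
        q=ctrl.solve_ik(np.array(p,float),down(y)); print(p,round(y,2),None if q is None else np.round(q,2))
E
python3 - <<'E'
from h import *
yaw=np.deg2rad(-6)
ctrl.move_ptp([484,316,220],down(yaw))
for n,p in [('w_tube',None),('w_well',[512,52,240])]:
    if p: ctrl.move_ptp(p,down(yaw))
    im,d,K,k,W=snap('wrist'); save(im,n+'.png'); np.savez('pics/'+n+'.npz',im=im,d=d,K=K,k=k,W=W)
a=cv2.imread('pics/w_tube.png');b=cv2.imread('pics/w_well.png')
cv2.imwrite('pics/both.png',cv2.resize(np.hstack([a,b]),(800,300)))
print(sensors.read_state()['t'],sensors.read_state()['force'])
E
```

```text
(484, 316, 200) -0.1 [ 0.43  0.26  1.59 -0.    1.29  0.53]
(484, 316, 200) 3.04 [ 0.43  0.26  1.59 -0.    1.29 -2.61]
(484, 316, 200) 1.47 [ 0.43  0.26  1.59 -0.    1.29 -1.04]
(484, 316, 200) -1.68 [ 0.43  0.26  1.59 -0.    1.29  2.1 ]
(484, 316, 91) -0.1 [ 0.43  0.4   1.67 -0.    1.08  0.53]
(484, 316, 91) 3.04 [ 0.43  0.4   1.67 -0.    1.08 -2.61]
(484, 316, 91) 1.47 [ 0.43  0.4   1.67 -0.    1.08 -1.04]
(484, 316, 91) -1.68 [ 0.43  0.4   1.67 -0.    1.08  2.1 ]
(514, 50, 240) -0.1 [-0.07  0.1   1.7  -0.    1.34  0.03]
(514, 50, 240) 3.04 None
(514, 50, 240) 1.47 [-0.07  0.1   1.7  -0.    1.34 -1.54]
(514, 50, 240) -1.68 [-0.07  0.1   1.7  -0.    1.34  1.6 ]
(514, 50, 130) -0.1 [-0.07  0.23  1.8  -0.    1.11  0.03]
(514, 50, 130) 3.04 None
(514, 50, 130) 1.47 [-0.07  0.23  1.8  -0.    1.11 -1.54]
(514, 50, 130) -1.68 [-0.07  0.23  1.8  -0.    1.11  1.6 ]
(400, 0, 200) -0.1 [-0.22 -0.12  2.01 -0.    1.26 -0.11]
(400, 0, 200) 3.04 None
(400, 0, 200) 1.47 [-0.22 -0.12  2.01 -0.    1.26 -1.68]
(400, 0, 200) -1.68 [-0.22 -0.12  2.01 -0.    1.26  1.46]
(440, 20, 90) -0.1 [-0.15  0.14  2.01 -0.    0.99 -0.05]
(440, 20, 90) 3.04 None
(440, 20, 90) 1.47 [-0.15  0.14  2.01 -0.    0.99 -1.62]
(440, 20, 90) -1.68 [-0.15  0.14  2.01 -0.    0.99  1.52]
(655, 14, 300) -0.1 [-0.11  0.35  1.27 -0.    1.52 -0.01]
(655, 14, 300) 3.04 None
(655, 14, 300) 1.47 [-0.11  0.35  1.27 -0.    1.52 -1.58]
(655, 14, 300) -1.68 [-0.11  0.35  1.27 -0.    1.52  1.56]
(580, 0, 290) -0.1 [-0.15  0.19  1.49 -0.    1.46 -0.04]
(580, 0, 290) 3.04 None
(580, 0, 290) 1.47 [-0.15  0.19  1.49 -0.    1.46 -1.62]
(580, 0, 290) -1.68 [-0.15  0.19  1.49 -0.    1.46  1.53]
2.8 [ 0.38406896 -0.403979    0.29070037]
```

View pics/both.png

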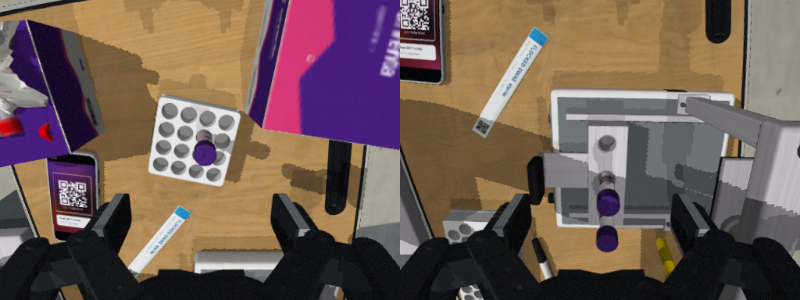

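The left half shows the rack tube's cap at full-resolution pixel (262,195). The right half shows the empty well at (262,183), the middle and right caps at (265,260) and (265,305), and the black grip at (172,230). Measuring these.

```bash
python3 - <<'E'
from h import *
def load(n):
    z=np.load(f'pics/{n}.npz'); return z['im'],z['d'],z['K'],float(z['k']),z['W']
def rayplane(z,K,k,W):
    X=cloud(np.ones((384,512)),K,k,W); o=W[:3,3]; r=X-o; return o+r*((z-o[2])/r[...,2])[...,None]
for n in ['w_tube','w_well']:
    im,d,K,k,W=load(n); X=cloud(d,K,k,W); hsv=cv2.cvtColor(im,cv2.COLOR_RGB2HSV)
    m=((hsv[...,0]>118)&(hsv[...,0]<150)&(hsv[...,1]>80)).astype(np.uint8)
    c,l,st,ce=cv2.connectedComponentsWithStats(m)
    for i in range(1,c):
        if st[i,4]>100 and 225<ce[i][0]<330 and 150<ce[i][1]<330:
            P=X[l==i]; zt=np.nanpercentile(P[:,2],90); Q=P[P[:,2]>zt-4]
            cc,r=cv2.minEnclosingCircle(Q[:,:2].astype(np.float32)); print(n,ce[i].round(),'top',round(zt,1),'c',np.round(cc,1),round(r,1),'mean',Q.mean(0).round(1),len(Q))
    if n=='w_well':
        sub=np.zeros(d.shape,bool); sub[165:205,240:285]=1
        zt=np.nanmedian(X[...,2][160:240,245:285]); print('tray top',zt)
        sel=sub&(X[...,2]<zt-4); R=rayplane(zt,K,k,W)[sel]
        print('hole px',sel.sum(),R.min(0),R.max(0))
        # tray top edges, for yaw
        T=(abs(X[...,2]-zt)<3); T[:140]=0;T[340:]=0;T[:,:220]=0;T[:,320:]=0
        c=cv2.minAreaRect(X[T][:,:2].astype(np.float32)); print('tray rect',c)
        g=(hsv[...,2]<60)&(X[...,2]>35)&(X[...,2]<120); g[:,:150]=0; g[:,195:]=0; g[:180]=0; g[270:]=0
        P=X[g]; print('grip',g.sum(),P.min(0).round(),P.max(0).round(),cv2.minAreaRect(P[P[:,2]>np.percentile(P[:,2],80)-4][:,:2].astype(np.float32)))
        save(cv2.resize(im[140:340,150:400],(750,600)),'wellcrop.png')
E
```

```text
w_tube [262. 196.] top 105.3 c [487.  313.9] 11.9 mean [487.2 314.7 104.4] 666
w_well [266. 259.] top 145.2 c [514.1   3.6] 12.1 mean [514.2   4.5 144.5] 655
w_well [265. 305.] top 145.2 c [509.2 -40.1] 12.0 mean [509.1 -39.8 144.4] 532
tray top 80.3464410426499
hole px 365 [493.85314664  31.07388434  80.34644104] [528.5796978   68.36596285  80.34644104]
tray rect ((514.1626586914062, 2.6422195434570312), (134.63265991210938, 45.48844528198242), 83.26007843017578)
grip 1161 [421. -12.  61.] [439.  41. 105.] ((429.3127136230469, 14.5057373046875), (52.669368743896484, 13.26559829711914), 83.20506286621094)
```

View pics/wellcrop.png

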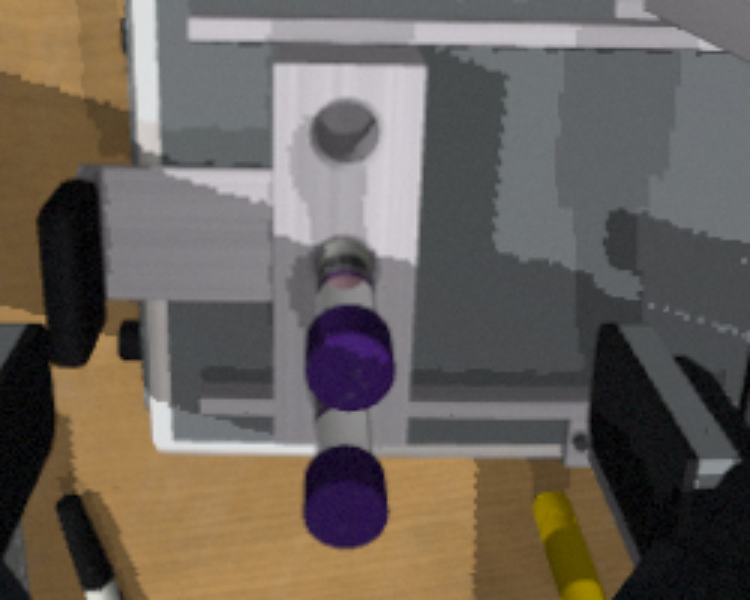

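```bash
cat >> h.py <<'E'
YAW=np.deg2rad(-6.7); RD=down(YAW)
ax=np.array([np.cos(YAW),np.sin(YAW),0]); ay=np.array([-np.sin(YAW),np.cos(YAW),0])
def st():
    s=sensors.read_state(); print(round(s['t'],2),np.round(s['eef_pos'],1),'F',np.round(s['force'],1),'w',round(s['grip_width'],1),'gf',np.round(s['grasp_force'],1)); return s
E
python3 - <<'E'
from h import *
z=np.load('pics/w_well.npz'); K,k,W=z['K'],float(z['k']),z['W']
n=cv2.undistortPoints(np.array([[[265.,183.3]]]),K,np.array([k,0,0,0.])).ravel()
r=W[:3,:3]@np.array([*n,1]); print('well',W[:3,3]+r*(81-W[2,3])/r[2])
ctrl.gripper_to(45)
ctrl.move_ptp([487,314,180],RD); ctrl.move_l([487,314,102],vel=120); st()
ctrl.gripper_to(15,30); st()
ctrl.move_l([487,314,200],vel=150); s=st()
im,d,K,k,W=snap('wrist'); save(im[180:384,130:400],'held.png')
E
```

```text
well [519.15978988  49.06512121  81.        ]
5.12 [487.8 314.  102.7] F [0.4 0.4 0.3] w 44.8 gf 0.0
5.45 [487.9 314.5 103.4] F [-0.8 -1.3  5. ] w 22.7 gf 29.4
6.25 [486.2 313.6 198.8] F [-0.9 -0.2 -0.7] w 22.5 gf 29.4
```

View pics/held.png

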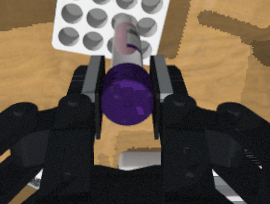

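The tube is held upright by its cap, centred between the pads. Now inserting it with a contact guard, correcting the arm's small position error first.

```bash
cat >> h.py <<'E'
def goto(p,vel=100,tol=0.4,n=3):
    p=np.array(p,float); c=p.copy(); ctrl.move_l(c,vel=vel)
    for _ in range(n):
        ctrl.hold(0.15); e=p-sensors.read_state()['eef_pos']
        if np.linalg.norm(e)<tol: break
        c=c+e; ctrl.move_l(c,vel=30)
    return c-p
E
python3 - <<'E'
from h import *
w=np.array([519.3,48.7,0])
ctrl.move_l(w+[0,0,205],vel=250)
off=goto(w+[0,0,184],vel=60); print(off.round(2)); st()
# descend with contact guard; small spiral if the rim is met
for dx,dy in [(0,0),(1.5,0),(-1.5,0),(0,1.5),(0,-1.5),(1.5,1.5),(-1.5,-1.5)]:
    b=w+off+dx*ax+dy*ay
    if (dx,dy)!=(0,0): ctrl.move_l(b+[0,0,180],vel=60)
    hit=ctrl.move_l(b+[0,0,160],vel=30,threshold=5); s=st()
    if not hit: break
if not hit:
    print(ctrl.move_l(b+[0,0,140],vel=30,threshold=7)); st()
E
```

```text
[-0.3   0.01 -0.3 ]
8.57 [519.1  48.7 183.8] F [-0.2  0.   0.4] w 22.5 gf 29.4
9.52 [519.   48.7 159.7] F [ 0.8  0.4 -0.6] w 22.5 gf 29.4
True
10.07 [519.2  48.6 143.3] F [ 0.  -0.8  3.8] w 22.4 gf 29.8
```

The tube is seated. I'll release it, check by camera, and then pinch the grip.

```bash
python3 - <<'E'
from h import *
ctrl.gripper_to(45); st()
ctrl.move_l([519.3,48.7,235],vel=200)
im,d,K,k,W=snap('wrist'); X=cloud(d,K,k,W); hsv=cv2.cvtColor(im,cv2.COLOR_RGB2HSV)
m=((hsv[...,0]>118)&(hsv[...,0]<150)&(hsv[...,1]>80)).astype(np.uint8)
c,l,s_,ce=cv2.connectedComponentsWithStats(m)
for i in range(1,c):
    if s_[i,4]>100 and 225<ce[i][0]<330 and 130<ce[i][1]<340:
        P=X[l==i]; zt=np.nanpercentile(P[:,2],90); Q=P[P[:,2]>zt-4]
        print(ce[i].round(),'top',round(zt,1),np.round(cv2.minEnclosingCircle(Q[:,:2].astype(np.float32))[0],1))
rel=(X-np.array([429,14,0])); u=rel@ax; v=rel@ay
g=(abs(u)<9)&(abs(v)<24)&(hsv[...,2]<70)
print('grip z pct',np.nanpercentile(X[g][:,2],[5,50,80,95]).round(1),g.sum(), 'arm z',np.nanmedian(X[(u>15)&(u<50)&(abs(v)<12)][:,2]))
# crank cloud from scene/side
for n in ['side','scene']:
    z=np.load(f'pics/{n}0.npz'); X=cloud(z['d'],z['K'],float(z['k']),z['W']); hv=cv2.cvtColor(z['im'],cv2.COLOR_RGB2HSV)[...,2]
    o=np.array([514.1,3.2,0])+110*ax; r=np.linalg.norm((X-o)[...,:2],axis=2)
    print(n,'o',o.round(1))
    P=X[(r<60)&(X[...,2]>282)]; print('handle',len(P),P.mean(0).round(1),np.percentile(P,[3,97],axis=0).round(1))
    Q=X[(r<20)&(X[...,2]>240)]; print('hub',len(Q),Q.mean(0).round(1),np.percentile(Q,[3,97],axis=0).round(1))
E
```

```text
10.42 [518.2  48.8 142.4] F [-0.2 -0.4 -0.5] w 45.4 gf 0.0
[257. 205.] top 145.2 [518.1  48.2]
[258. 259.] top 145.2 [514.1   3.7]
[258. 306.] top 145.1 [508.9 -40.5]
grip z pct [ 76.1 101.2 102.5 103.3] 1099 arm z 56.500154417811274
side o [623.3  -9.6   0. ]
handle 134 [653.4  15.3 303.3] [[645.8   6.5 283.2]
 [663.6  20.8 323.2]]
hub 158 [619.9  -3.7 267.2] [[606.7 -19.7 241.9]
 [633.9   5.8 279.6]]
scene o [623.3  -9.6   0. ]
handle 85 [652.4  13.6 305.1] [[646.9   2.1 283.8]
 [663.3  21.1 326.5]]
hub 116 [620.6  -5.6 270.7] [[608.6 -20.5 244.2]
 [636.8   5.5 281.5]]
```

All three caps are level at 145 mm, so the tube is seated. Now the tray.

```bash
python3 - <<'E'
from h import *
g=np.array([428.9,13.9,0])
ctrl.move_ptp(g+[0,0,160],RD); ctrl.move_l(g+[0,0,96],vel=120)
ctrl.gripper_to(8,40); s=st()
p=np.array(s['eef_pos']); p[2]=96
e=p+95*ax; print(ctrl.move_l(e,vel=70)); st()
f=p+116*ax; print(ctrl.move_l(f,vel=25,threshold=15)); s=st(); print('travel',(np.array(s['eef_pos'])-p)@ax)
ctrl.hold(.2); st()
E
```

```text
12.7 [429.4  13.8  97. ] F [-1.2  0.7  5.3] w 12.5 gf 40.2
False
14.22 [523.8   2.5  97. ] F [-4.  -1.2  6.6] w 12.3 gf 40.4
True
14.88 [538.1   0.8  97.1] F [-3.3 -0.3  4.1] w 12.6 gf 40.4
travel 109.39080280354784
15.08 [538.    0.8  97. ] F [-1.9  0.2  4.8] w 12.3 gf 40.5
```

```bash
python3 - <<'E'
from h import *
p=np.array(sensors.read_state()['eef_pos']); 
ctrl.move_l(p+3*ax,vel=20,threshold=20); s=st(); print('adv',(np.array(s['eef_pos'])-p)@ax)
ctrl.gripper_to(45); p=np.array(sensors.read_state()['eef_pos'])
ctrl.move_l([p[0],p[1],380],vel=300)
o=np.array([514.1,3.4,0])+110*ax
ctrl.move_ptp([o[0]+15,o[1]-20,390],RD); ctrl.hold(.2); st()
im,d,K,k,W=snap('wrist'); np.savez('pics/w_cr.npz',im=im,d=d,K=K,k=k,W=W); save(im,'w_cr.png'); X=cloud(d,K,k,W)
r=np.linalg.norm((X-o)[...,:2],axis=2)
P=X[(r<65)&(X[...,2]>312)&(X[...,2]<332)]; print('handle',len(P),P.mean(0).round(1),np.round(cv2.minEnclosingCircle(P[:,:2].astype(np.float32)),1) if len(P) else '')
Q=X[(r<22)&(X[...,2]>255)&(X[...,2]<300)]; zt=np.percentile(Q[:,2],80); Q=Q[abs(Q[:,2]-zt)<4]; print('hub',len(Q),zt,cv2.minEnclosingCircle(Q[:,:2].astype(np.float32)))
E
```

```text
15.43 [538.2   0.8  97.1] F [-11.    0.6   9.7] w 12.0 gf 44.4
adv 0.1623038489846309
17.64 [637.4 -28.9 389.7] F [-0.1  1.   0.5] w 44.7 gf 0.0Traceback (most recent call last):
  File "<stdin>", line 10, in <module>
    return _wrapfunc(a, 'round', decimals=decimals, out=out)
    return _wrapit(obj, method, *args, **kwds)
    conv = _array_converter(obj)
ValueError: setting an array element with a sequence. The requested array has an inhomogeneous shape after 1 dimensions. The detected shape was (2,) + inhomogeneous part.
```

View pics/w_cr.png

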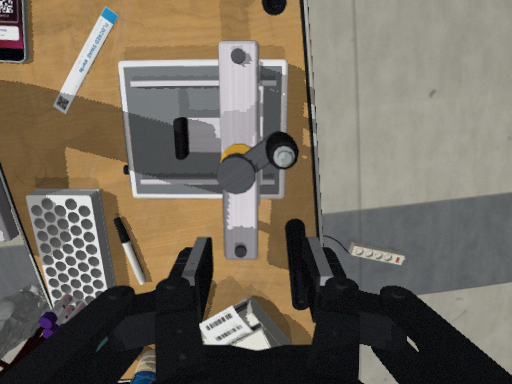

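The tray is against its stop, with its block now under the bridge. The crank handle's top is at (284,151) and the hub at (237,172).

```bash
python3 - <<'E'
from h import *
z=np.load('pics/w_cr.npz'); K,k,W=z['K'],float(z['k']),z['W']; X=cloud(z['d'],K,k,W)
o=np.array([514.1,3.4,0])+110*ax; r=np.linalg.norm((X-o)[...,:2],axis=2)
P=X[(r<65)&(X[...,2]>300)&(X[...,2]<345)]; zt=np.percentile(P[:,2],85);P=P[abs(P[:,2]-zt)<4]; print('handle',len(P),zt,cv2.minEnclosingCircle(P[:,:2].astype(np.float32)))
Q=X[(r<25)&(X[...,2]>255)&(X[...,2]<300)]; zt=np.percentile(Q[:,2],80); Q=Q[abs(Q[:,2]-zt)<3]; print('hub',len(Q),zt,cv2.minEnclosingCircle(Q[:,:2].astype(np.float32)))
u,v=np.mgrid[0:1,0:1]
for px in [(262,161),(250,166)]: print(X[px[1],px[0]].round(1))
# bridge screws midpoint
a=X[56,238];b=X[251,240];print('bridge',a.round(1),b.round(1),((a+b)/2).round(1),o.round(1))
E
```

```text
handle 311 325.6956584868488 ((657.8702392578125, 9.515215873718262), 6.2591705322265625)
hub 1120 279.7309389816097 ((623.10009765625, -10.004996299743652), 14.773956298828125)
[644.4  -2.4 273.7]
[635.2  -3.7 280. ]
bridge [634.4  77.5 236.5] [612.9 -96.9 235.8] [623.7  -9.7 236.1] [623.3  -9.4   0. ]
```

```bash
cat >> h.py <<'E'
import json
C=np.array([623.2,-9.8]); RAD=39.8; TH0=np.arctan2(19.3,34.7); Z0=308
def crank(th,F0,vel=60):  # th in rad turned clockwise; returns resisting, radial, vertical force
    a=TH0-th; ctrl.move_l([C[0]+RAD*np.cos(a),C[1]+RAD*np.sin(a),Z0-30*th/(2*np.pi)],vel=vel); ctrl.hold(0.1)
    f=np.mean([np.array(sensors.read_state()['force'])],0)-F0
    return -f@[np.sin(a),-np.cos(a),0], f@[np.cos(a),np.sin(a),0], f[2]
E
python3 - <<'E'
from h import *
h=np.array([657.9,9.5,0])
ctrl.move_l(h+[0,0,370],vel=200); ctrl.move_l(h+[0,0,Z0],vel=150); ctrl.hold(.2); s=st(); F0=np.array(s['force'])
ctrl.gripper_to(12,40); ctrl.hold(.1); st()
R=[]; th=0
for i in range(14):
    th+=np.deg2rad(10); r=crank(th,F0); R.append(r[0]); print(round(np.rad2deg(th)),np.round(r,1))
st(); json.dump(dict(th=th,F0=F0.tolist(),R=R),open('s.json','w'))
E
```

```text
18.85 [658.7   9.3 310.1] F [ 0.5  0.7 -0.4] w 44.8 gf 0.0
19.28 [658.3   9.6 308.9] F [0.6 0.9 3.5] w 19.4 gf 39.2
10 [ 3.2 -0.2  7.1]
20 [ 3.1 -0.9  5.7]
30 [ 3.3 -2.   4.8]
40 [ 2.7 -0.6  4.6]
50 [3.6 0.3 5.9]
60 [5.  0.  5.8]
70 [4.3 0.8 5.3]
80 [3.4 0.5 5.7]
90 [3.4 2.5 6.4]
100 [4.3 2.1 6.1]
110 [3.9 1.5 6.4]
120 [3.9 2.1 5.6]
130 [4.3 0.7 6.3]
140 [3.8 0.8 5.3]
24.42 [609.9 -48.5 297.4] F [ 3.7 -1.5  4.9] w 19.6 gf 39.6
```

```bash
cat >> h.py <<'E'
def crank2(th,F0,vel=60):
    crank(th,F0,vel); a=TH0-th; f=[]
    for _ in range(4): ctrl.hold(0.02); f.append(sensors.read_state()['force'])
    f=np.mean(f,0)-F0
    return -f@[np.sin(a),-np.cos(a),0], f@[np.cos(a),np.sin(a),0], f[2]
E
python3 - <<'E'
from h import *
S=json.load(open('s.json')); th,R,F0=S['th'],S['R'],np.array(S['F0'])
while np.rad2deg(th)<400 and sensors.read_state()['t']<50:
    th+=np.deg2rad(8); r=crank2(th,F0); R.append(r[0]); print(round(np.rad2deg(th)),np.round(r,1))
    if r[0]>np.median(R[-9:-1])+1.8: break
st(); json.dump(dict(th=th,F0=F0.tolist(),R=R),open('s.json','w'))
E
```

```text
148 [4.1 1.6 6.5]
156 [3.9 0.7 7.4]
164 [4.6 0.9 7.1]
172 [4.4 0.2 7.2]
180 [4.4 0.5 7.2]
188 [4.4 1.2 7.5]
196 [4.8 0.7 8.1]
204 [5.  1.1 8.3]
212 [4.9 1.5 9.5]
220 [5.1 1.6 9.8]
228 [ 4.7  1.8 10.3]
236 [ 4.5  1.9 11.1]
244 [ 4.6  1.6 10.8]
252 [ 4.7  2.  11.2]
260 [ 4.9  1.8 11.4]
268 [ 4.8  1.2 11.3]
276 [ 4.4  1.5 11.4]
284 [ 5.3  1.6 11.9]
292 [ 6.7  1.9 13.1]
32.33 [615.8  29.6 284.9] F [-6.5  1.7 12.4] w 19.9 gf 40.4
```

Load is starting to come on at about 290°: idle was 4.7 N, now 6.7 N. Switching to small steps.

```bash
python3 - <<'E'
from h import *
S=json.load(open('s.json')); th,F0=S['th'],np.array(S['F0'])
for i in range(16):
    th+=np.deg2rad(2.5); r=crank2(th,F0,40); print(round(np.rad2deg(th),1),np.round(r,1))
    if r[0]>4.7+5.0: break
st(); json.dump(dict(th=th,F0=F0.tolist(),R=S['R']),open('s.json','w'))
E
```

```text
294.5 [ 7.9  1.4 13.9]
297.0 [ 9.   1.6 14.7]
299.5 [ 9.2  1.8 15.1]
302.0 [10.3  1.  15.4]
34.0 [621.7  30.3 284.3] F [-9.8  1.2 15.6] w 19.8 gf 40.8
```

That is 5.6 N above idle, which is in the snug range. Releasing, then backing off.

```bash
python3 - <<'E'
from h import *
ctrl.gripper_to(45); s=st(); p=np.array(s['eef_pos'])
ctrl.move_l([p[0],p[1],400],vel=200); ctrl.move_l([500,p[1],420],vel=250)
im,d,K,k,W=snap('side'); save(cv2.resize(im[120:270,180:300],(480,600),interpolation=cv2.INTER_CUBIC),'end.png'); st()
E
```

```text
34.37 [624.5  29.7 281.2] F [ 0.2 -0.   0.1] w 45.1 gf 0.0
35.81 [500.6  29.6 418.7] F [ 0.9  0.9 -0.5] w 44.7 gf 0.0
```

View pics/end.png

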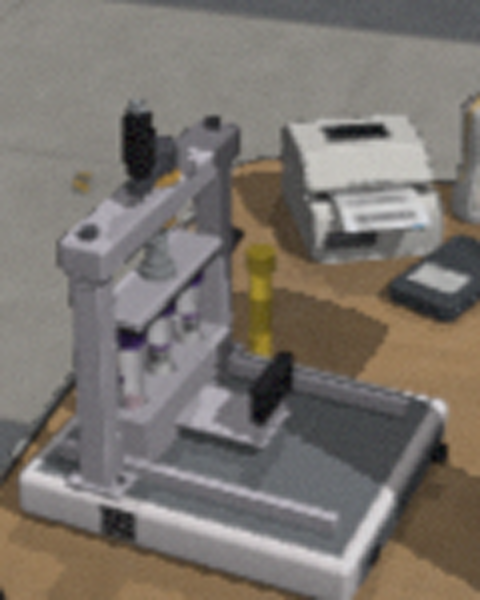

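The crop shows all three tubes upright at about (130,365), (160,340) and (188,305). The bar is down on their caps, the tray is home, and the yellow look-alike hasn't moved. Handing in.

```bash
python3 -c "
from h import *
print(ctrl.finish_job())"
```

```text
the job is handed in; nothing more can be done
None
```

I handed the job in at about 36 s; no verdict came back. The tube is in the left well, the tray is against its stop, the bar is snugged to 5.6 N above idle (roughly 47 N on the caps), and the arm is clear of everything.

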